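# Hook and snap the specimen insert into the viewing stage

### The arm

A 6-joint arm with a two-finger parallel gripper is mounted at the origin on the work surface. World frame = base frame: x ahead of the robot, y to its left, z up, the work surface at z = 0. Lengths are in m, angles in degrees, forces in N, time in s.
With the tool pointing down it reaches from about 0.325 to 0.775 m from the base axis. Payload 5.5 kg.
Tool frame: the origin (TCP) lies at the centre of the arm's flange, where the gripper is bolted on; the fingertips stand 182 mm ahead of it and the grasp point (between the pads) lies 163 mm ahead of it; z points along the fingers, y is the direction in which the jaws open and shut (so a half turn about z gives the same grasp; the last joint's range is limited). The gripper opens to 88 mm and grips with 3 to 60 N. Pads are 20 mm wide; open, the fingers measure 115 mm over their backs; the gripper's body (75 mm by 178 mm) begins 61 mm behind the grasp point.
Start: joints at [73.012, 5.22, 70.514, -0, 104.267, -3.249], TCP at [0.143, 0.583, 0.405] pointing down, gripper open.
Joint ranges: [-164.24, 164.24], [-49.07, 125.15], [9.68, 141.18], [-86.29, 266.29], [3.28, 154.24], [-151.56, 151.56]. Speed limits (degrees/s): [147.25, 147.25, 172.46, 180, 180, 180].

### API

Orientations are given as [roll, pitch, yaw] about the fixed x, y, z axes, in that order (R = Rz(yaw) Ry(pitch) Rx(roll)).
In Python, from station import r gives the robot as it stands. The module is installed in compiled form; this text tells all that it offers. Calls block until the motion is done:
- r.reach(position, orientation): joint-space move of the TCP to a pose.
- r.servo_line(position, rotation=None, speed=0.15): straight line of the TCP; rotation=None keeps the orientation; speed is the mean speed in m/s.
- r.move_joints(angles): joint-space move.
- r.let_go() and r.grab(squeeze=None): open the fingers fully, or close them until they stop; squeeze is the grip in N (None keeps the last).
- r.wait(seconds).
- r.inverse_kinematics(position, orientation): joint angles nearest the present ones, or None.
- r.sense(): the state.
- r.snapshot(name): name is "scene" or "top" or "wrist"; returns a dict with "frame" (384x512x3 uint8, red, green, blue), "fx", "fy", "cx", "cy" (pixels), "R" (3x3) and "t" (3): a world point X has camera coordinates R X + t. Camera axes: x right, y down, z forward; pixel columns grow to the right and rows downward; lengths in m; the calibration is good to about 2 mm. A picture is of the moment at which its call begins. There is no depth.
A pose or a line that the arm cannot do raises r.IKError and nothing moves.
- r.hand_in(): hands the job in, once; it reports no verdict.
The state is a dict: "clock": time; "joints": joint angles; "joint_vel": joint speeds; "joint_torque": joint torques, N m; "tcp_pos": TCP position; "orientation": TCP orientation; "contact_force": force on the tool from outside, world axes, zero at the start; "torque": the same for the moment, N m; "opening": finger opening in m.
Only numpy, scipy, OpenCV 4.12 (cv2) and the standard library are available. Lean on these libraries where they do the work, as an engineer would, in place of code of your own. Each camera call takes 0.05 s, during which the arm holds its last target.

### The job

Fit the aluminium specimen insert into the viewing stage: hold it by its black rib, tilt it so that its green-striped edge goes in under the steel lip until you feel it touch the stop, then swing the other edge down past the sprung orange catch until the insert lies flat on the seat with the catch over it, and let go. The stage is delicate, so do not force anything (never press the insert against it with more than about 30 N), and leave the other things on the bench where they stand.

Things in the scene. Friction and masses are not known exactly. Their poses are not given: they have to be found in the camera images.
- insert: the loose specimen insert, about 0.2 kg: a flat aluminium plate 110 (x) by 80 (y) by 6 mm thick with a black grip rib on top, lying flat on the bench with the rib up. Origin: centre of the plate's underside; x points from the green-striped hooking edge (at x = -55) to the free edge (at x = +55), z up out of the rib side
- insert_grip (a point): centre of the black rib of the insert, half-way up it. The rib is 36 mm long along the insert's x, 14 mm wide along y and rises 26 mm above the plate's upper face (z = 6 to 32 mm above the underside); its centre is 20 mm from the plate's centre towards the free edge, 75 mm from the hooking edge. Same axes as the insert
- insert_edge (a point): middle of the lower corner of the insert's hooking edge (the green-striped short edge), at the underside of the plate. Same axes as the insert
- insert_front (a point): middle of the upper corner of the insert's free edge, at the plate's upper face. Same axes as the insert
- stage: the viewing stage, a fixed low white and grey block 200 (x) by 140 (y) mm. Origin: centre of its underside, on the bench; x points from the lip to the catch (roughly away from the robot), z up. The seat floor is 30 mm above the origin. It is delicate: no part of it, its lip or its catch bears more than 30 N from the insert
- landing (a point): point on the seat floor 36 mm from the stage's centre towards the lip, same axes, always clear of the lip. A frame (lip bar, side rails, catch) is clamped on the seat, shifted along x differently each time and not measured: its stop face lies 12 to 36 mm beyond this point (towards -x), so find the stop by feel
- catch (a joint): travel of the sprung orange catch facing the lip, along the stage's x: 0 = nearest the lip (nose tip 103 mm from the stop), 0.009 m = hard end. Spring 1.4 N + 0.12 N/mm. A slick 45 degree slope rises from the nose (9 mm above the seat) to 21 mm: the insert's free edge pressed down drives it back (2 to 6 N), then it snaps 5 mm over the plate (reads 0.002), if that is within 1.5 mm of the stop
- vial: bystander: small amber glass vial with black cap, 28 mm across, 55 mm high; origin at the centre of its underside
- dish: bystander: small white ceramic dish, 72 mm across, 18 mm high; origin at the centre of its underside
- slide_box: bystander: blue box 75 x 110 x 35 mm; origin at the centre of its underside
- wash_bottle: bystander: white plastic bottle, 60 mm across, 120 mm high; origin at the centre of its underside
- beaker: bystander: clear plastic beaker, 56 mm across, 60 mm high; origin at the centre of its underside
- seat (a point): point on the seat floor at the stage's centre, same axes. About the frame: the 84 mm wide lip bar is an upright stop with a lip overhanging it by 7 mm towards the catch, underside 11 mm above the floor, top 17 mm. Side rails 5 mm high have inner faces at y = +-42 mm, from 20 to 100 mm from the stop. The insert lies between them
There are look-alikes about, which are no part of the job. What is shaped like the insert but brown is not meant. What is shaped like the stage but red is not meant.

How it is judged:
By the outcome, as a careful person would: the job done as asked, in the order asked, and still so for the second after the job is handed in, with the robot touching nothing.
It also fails if it takes over 59 s, if anything falls off the work surface, if the arm or the gripper's body presses on something with over 40 N, if the wrist force passes 120 N, or if a joint passes its speed limit or range.

## Working session

There is one attempt and no reset: what is moved stays moved. The work goes in short steps, each a Python script; the robot and the scene stay as the last script left them, time stands still between calls to the robot, and variables do not carry over. Pictures are saved under pics/ and viewed, and the job is handed in when it is done.

```bash
mkdir -p pics; python3 - <<'E'
from station import r
import cv2,pickle
d={}
for n in("scene","top","wrist"):
    s=r.snapshot(n); d[n]=s
    cv2.imwrite(f"pics/a_{n}.png",s["frame"][:,:,::-1]); print(n,s["fx"],s["cx"],s["cy"],s["R"],s["t"])
pickle.dump(d,open("a.pkl","wb"))
print(r.sense())
E
```

```text
scene 389.2917389874159 249.22001712551094 188.30130709437958 [[ 4.44821886e-01  8.95618703e-01 -7.92738281e-04]
 [ 6.56911486e-01 -3.26865904e-01 -6.79430630e-01]
 [-6.08769899e-01  3.01704856e-01 -7.33739321e-01]] [-0.24609273 -0.31296359  1.25402851]
top 366.4478017490945 262.5197576997639 191.20489579392967 [[-0.06760173 -0.99770363 -0.00418014]
 [-0.97330662  0.06686852 -0.21955142]
 [ 0.21932677 -0.0107735  -0.97559197]] [0.04365825 0.56084444 0.90994857]
wrist 266.49091579238683 256.6753776148071 187.82334276913366 [[ 2.37803964e-01  9.71312913e-01 -7.07328195e-04]
 [ 9.35138702e-01 -2.28750520e-01  2.70534302e-01]
 [ 2.62611659e-01 -6.49955793e-02 -9.62710076e-01]] [-0.59993417 -0.03163099  0.39088285]
{'clock': 0.15, 'joints': array([ 7.30125578e+01,  5.25225290e+00,  7.05656337e+01, -2.51344852e-04,
        1.04268275e+02, -3.24991964e+00]), 'joint_vel': array([-0.06281364, -0.06509184, -0.15637722,  0.00950799,  0.10981112,
       -0.10182304]), 'joint_torque': array([ 1.40410248e-03, -4.47042668e+01, -4.06907308e+01,  6.98621152e-02,
        2.74664193e-02, -9.74570730e-05]), 'tcp_pos': array([0.14251126, 0.5828703 , 0.40378024]), 'orientation': array([-1.79913963e+02, -4.64132765e-03,  1.66262412e+02]), 'contact_force': array([ 0.65034723, -0.33641593,  0.6252918 ]), 'torque': array([0.00840743, 0.04184545, 0.04210738]), 'opening': 0.08800292364394552}
```

View pics/a_top.png

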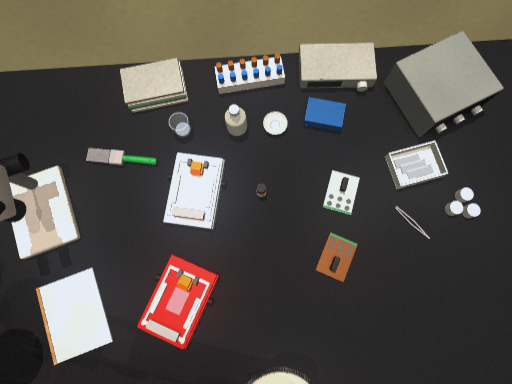

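View pics/a_scene.png

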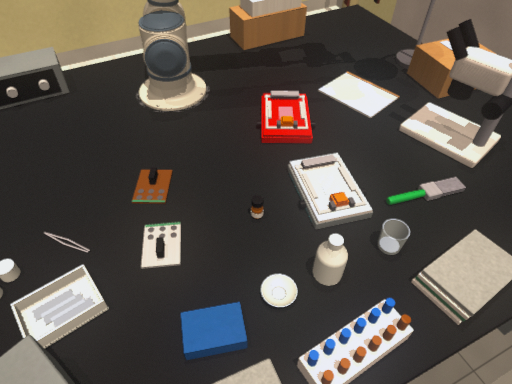

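View pics/a_wrist.png

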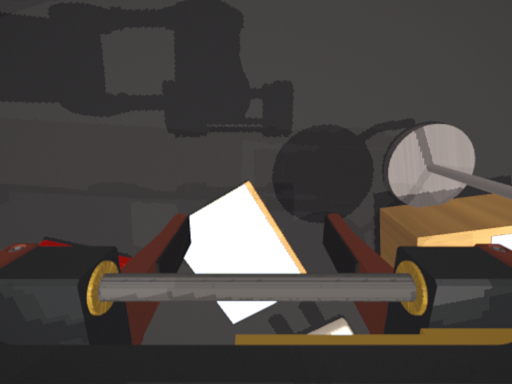

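Top view: the insert is at about (342,192) with its green edge at the lower end and the black rib near (344,184). The white stage is at (195,190), with the catch at (197,167) and the lip at (187,213). Next I'll zoom in on both.

```bash
cat > h.py <<'E'
import numpy as np,cv2,pickle
def ray(s,u,v,z):
    R=np.array(s["R"]);t=np.array(s["t"]);c=-R.T@t
    d=R.T@np.array([(u-s["cx"])/s["fx"],(v-s["cy"])/s["fy"],1]); return c+d*(z-c[2])/d[2]
def proj(s,X):
    p=np.array(s["R"])@np.array(X)+np.array(s["t"]); return np.array([s["fx"]*p[0]/p[2]+s["cx"],s["fy"]*p[1]/p[2]+s["cy"]])
def crop(s,x0,y0,x1,y1,k,name):
    im=cv2.resize(s["frame"][y0:y1,x0:x1,::-1],None,fx=k,fy=k,interpolation=cv2.INTER_CUBIC); cv2.imwrite(name,im)
E
python3 - <<'E'
from h import *
d=pickle.load(open("a.pkl","rb"))
a=d["top"]
i1=cv2.resize(a["frame"][140:240,150:240,::-1],None,fx=4,fy=4,interpolation=cv2.INTER_CUBIC)
i2=cv2.resize(a["frame"][140:240,300:390,::-1],None,fx=4,fy=4,interpolation=cv2.INTER_CUBIC)
cv2.imwrite("pics/b.png",np.hstack([i1,i2]))
for n,s in (("top",a),("scene",d["scene"])):
    hsv=cv2.cvtColor(s["frame"],cv2.COLOR_RGB2HSV)
    for nm,m in (("white",cv2.inRange(hsv,(0,0,110),(180,60,255))),("orange",cv2.inRange(hsv,(8,170,120),(20,255,255))),("green",cv2.inRange(hsv,(45,100,50),(80,255,255)))):
        cs,_=cv2.findContours(m,0,2)
        for c in cs:
            if cv2.contourArea(c)>8:
                (x,y),(w,h),t=cv2.minAreaRect(c); print(n,nm,round(x,1),round(y,1),round(w,1),round(h,1),round(t,1),ray(s,x,y,0.0).round(3) if nm!="orange" else ray(s,x,y,.05).round(3))
E
```

```text
top white 280.0 377.0 12.0 56.0 90.0 [ 0.091 -0.007  0.   ]
top white 190.4 276.0 16.4 5.7 42.0 [0.357 0.214 0.   ]
top white 74.5 315.0 83.8 59.3 74.6 [0.277 0.521 0.   ]
top white 174.8 304.2 46.5 68.0 24.6 [0.287 0.257 0.   ]
top white 347.5 253.5 3.0 3.0 90.0 [ 0.387 -0.214  0.   ]
top white 339.0 249.5 3.0 4.0 90.0 [ 0.4   -0.192  0.   ]
top white 350.5 246.5 3.0 3.0 90.0 [ 0.406 -0.225  0.   ]
top white 330.5 246.0 4.0 3.0 90.0 [ 0.411 -0.17   0.   ]
top white 332.8 239.3 4.2 3.5 45.0 [ 0.428 -0.178  0.   ]
top white 412.5 222.0 46.0 4.9 45.0 [ 0.461 -0.404  0.   ]
top white 463.0 207.8 34.5 14.1 7.1 [ 0.491 -0.551  0.   ]
top white 465.8 192.9 16.1 12.9 40.6 [ 0.532 -0.567  0.   ]
top white 341.3 190.8 29.1 36.9 14.0 [ 0.562 -0.217  0.   ]
top white 39.8 211.5 81.9 63.4 75.3 [0.561 0.631 0.   ]
top white 193.6 189.9 50.5 73.4 9.7 [0.594 0.199 0.   ]
top white 104.5 155.4 36.6 14.4 5.2 [0.714 0.454 0.   ]
top white 418.1 163.3 37.4 52.3 74.7 [ 0.628 -0.447  0.   ]
top white 441.3 127.1 5.8 8.5 63.4 [ 0.733 -0.532  0.   ]
top white 459.4 118.4 6.1 8.0 56.3 [ 0.757 -0.59   0.   ]
[... 3357 characters left out ...]
70.0 7.5 15.0 58.0 90.0 [-0.427  0.588  0.   ]
scene orange 328.0 375.0 9.8 8.0 63.4 [ 0.952 -0.058  0.05 ]
scene orange 344.8 362.8 9.2 7.1 45.0 [ 0.949 -0.023  0.05 ]
scene orange 361.0 351.0 8.5 7.1 45.0 [0.945 0.012 0.05 ]
scene orange 376.0 340.0 8.5 7.1 45.0 [0.942 0.046 0.05 ]
scene orange 391.2 329.0 8.6 6.9 33.7 [0.938 0.082 0.05 ]
scene orange 405.5 318.5 9.9 7.1 45.0 [0.935 0.117 0.05 ]
scene orange 257.7 210.8 2.7 9.1 82.9 [ 0.601 -0.003  0.05 ]
scene orange 339.1 198.8 12.6 17.1 78.7 [0.652 0.176 0.05 ]
scene orange 152.0 184.0 36.6 30.0 3.0 [ 0.42  -0.186  0.05 ]
scene orange 287.0 120.5 9.0 12.0 90.0 [0.352 0.216 0.05 ]
scene green 405.6 196.1 8.7 39.0 76.0 [0.684 0.359 0.   ]
```

View pics/b.png

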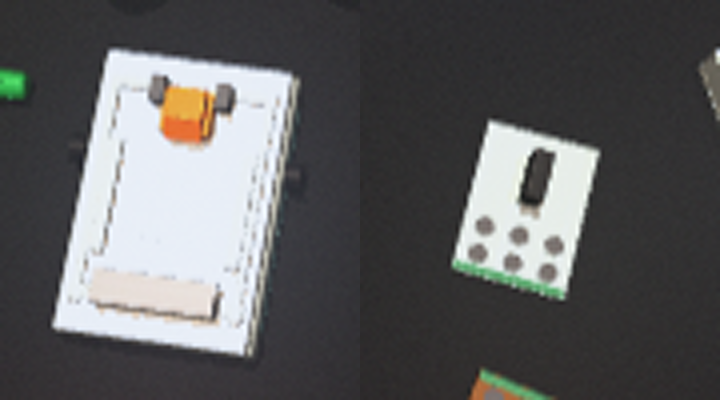

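```bash
python3 - <<'E'
from h import *
d=pickle.load(open("a.pkl","rb"));a=d["top"]
def rep(P,z):
    Q=np.array([ray(a,u-.25,v-.25,z) for u,v in P]); c=Q.mean(0)
    fm=(Q[0]+Q[1])/2; bm=(Q[2]+Q[3])/2; v=fm-bm
    w=(Q[0]+Q[2])/2-(Q[1]+Q[3])/2
    print(c.round(4),"len",np.linalg.norm(v).round(4),"wid",np.linalg.norm(w).round(4),"yaw",np.degrees(np.arctan2(v[1],v[0])).round(2),np.degrees(np.arctan2(-w[0],w[1])).round(2))
k=lambda L,ox:[((x-(360 if ox==300 else 0))/4+ox,y/4+140) for x,y in L]
rep(k([(489,122),(599,150),(452,266),(565,297)],300),.006)
rep(k([(108,50),(295,74),(53,328),(248,354)],150),.030)
# tool/camera rigid
w=d["wrist"];R=np.array(w["R"]);t=np.array(w["t"]);print("cam",-R.T@t)
E
```

```text
[ 0.5585 -0.2159  0.006 ] len 0.1088 wid 0.0801 yaw -19.8 -19.28
[0.5879 0.1931 0.03  ] len 0.1985 wid 0.1332 yaw -11.69 -11.53
cam [0.06959569 0.60089386 0.38443977]
```

```bash
cat >> h.py <<'E'
from scipy.spatial.transform import Rotation as Ro
def ori(yaw,t=0.0):
    "tool orientation: insert x at yaw, free edge raised t deg; tool x = -insert x"
    return (Ro.from_euler('ZY',[yaw,-t],degrees=True)*Ro.from_euler('x',180,degrees=True)*Ro.from_euler('z',180,degrees=True)).as_euler('xyz',degrees=True)
E
python3 - <<'E'
from h import *
from station import r
d={}
r.reach([.588,.193,.33],ori(-11.6)); r.wait(.3)
d["stage"]=r.snapshot("wrist"); print(r.sense()["clock"],r.sense()["joints"].round(1))
yi=-19.5; rib=np.array([.577,-.2226])
r.reach([.577,-.2226,.29],ori(yi)); r.wait(.3)
d["ins"]=r.snapshot("wrist"); print(r.sense()["clock"],r.sense()["joints"].round(1),r.sense()["tcp_pos"],r.sense()["orientation"],r.sense()["contact_force"])
pickle.dump(d,open("b.pkl","wb"))
for n in d: cv2.imwrite(f"pics/c_{n}.png",cv2.resize(d[n]["frame"][:,:,::-1],(768,576),interpolation=cv2.INTER_CUBIC))
E
```

```text
2.6417 [ 15.1   8.   75.1   0.   96.9 -63.4]
4.5333 [-24.2   8.5  78.6   0.   92.9 -94.7] [ 0.57721056 -0.22206688  0.29006642] [1.79997851e+02 5.98321779e-03 1.60550571e+02] [-0.13707665 -0.3694688   0.92477019]
```

View pics/c_stage.png

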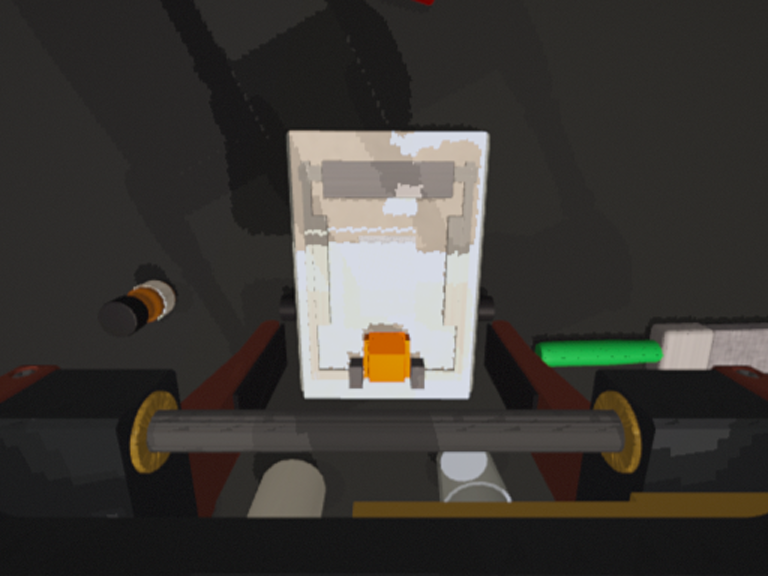

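View pics/c_ins.png

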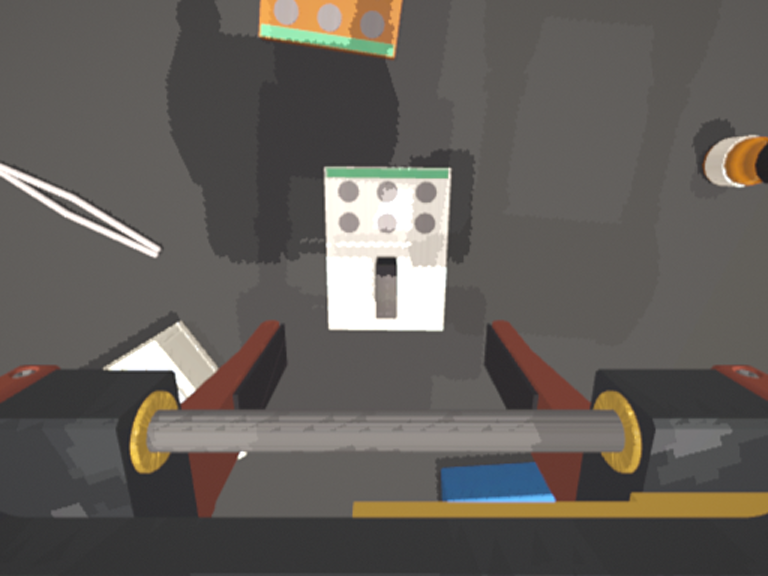

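Wrist stage view (768-px scale): corners are at about (289,131), (488,131), (304,398) and (473,398), with the catch at (387,356) and the lip at (388,178). Insert view: corners are (324,168), (450,168), (327,330) and (444,330), with the rib at (386,290). I'll extract the corners accurately.

```bash
cat > m.py <<'E'
from h import *
def quad(s,box,thr):
    x0,y0,x1,y1=box; g=cv2.cvtColor(s["frame"],cv2.COLOR_RGB2GRAY); m=np.zeros_like(g); m[y0:y1,x0:x1]=(g[y0:y1,x0:x1]>thr)*255
    cs,_=cv2.findContours(m,0,1); c=max(cs,key=cv2.contourArea)
    h=cv2.convexHull(c)[:,0,:].astype(float); rc=cv2.boxPoints(cv2.minAreaRect(c)).astype(float); 
    pts=c[:,0,:].astype(float); q=cv2.approxPolyDP(cv2.convexHull(c),6,True)[:,0,:].astype(float)
    L=[]
    for i in range(len(q)):
        a,b=q[i],q[(i+1)%len(q)]; l=np.linalg.norm(b-a); u=(b-a)/l; n=np.array([-u[1],u[0]])
        sel=[p for p in pts if abs((p-a)@n)<2.5 and .1*l<(p-a)@u<.9*l]
        vx,vy,px,py=cv2.fitLine(np.array(sel,np.float32),2,0,.01,.01)[:,0]; cen=q.mean(0)
        p=np.array([px,py]);nn=np.array([-vy,vx]); 
        if nn@(p-cen)<0: nn=-nn
        L.append((p+nn*.5,nn))
    out=[]
    for i in range(len(q)):
        (p1,n1),(p2,n2)=L[i-1],L[i]; out.append(np.linalg.solve(np.array([n1,n2]),[n1@p1,n2@p2]))
    return np.array(out)
def rep(s,Q,z):
    P=np.array([ray(s,u,v,z)[:2] for u,v in Q])
    e=[np.linalg.norm(P[(i+1)%4]-P[i]) for i in range(4)]
    d=[np.degrees(np.arctan2(*(P[(i+1)%4]-P[i])[::-1])) for i in range(4)]
    print("z",z,"c",P.mean(0).round(4),"edges",np.round(e,4),"dirs",np.round(d,2)); return P
E
python3 - <<'E'
from m import *
b=pickle.load(open("b.pkl","rb"));a=pickle.load(open("a.pkl","rb"))
Q=quad(b["ins"],(200,100,315,230),85); print(Q.round(1)); P=rep(b["ins"],Q,.006); rep(a["top"],quad(a["top"],(300,160,380,225),70),.006)
for s,box,t in ((b["stage"],(180,80,335,270),80),(a["top"],(155,145,235,235),90)):
    Q=quad(s,box,t); print(Q.round(1))
    if len(Q)==4:
        for z in(.03,.035,.04):rep(s,Q,z)
# rib
s=b["ins"]; g=cv2.cvtColor(s["frame"],cv2.COLOR_RGB2GRAY)
crop(s,205,100,310,230,4,"pics/d_ins.png"); crop(b["stage"],180,75,340,275,3,"pics/d_st.png")
E
```

```text
Traceback (most recent call last):
  File "m.py", line 17, in quad
    (p1,n1),(p2,n2)=L[i-1],L[i]; out.append(np.linalg.solve(np.array([n1,n2]),[n1@p1,n2@p2]))
                                            ~~~~~~~~~~~~~~~^^^^^^^^^^^^^^^^^^^^^^^^^^^^^^^^^
numpy.linalg.LinAlgError: Singular matrix
```

```bash
python3 - <<'E'
from m import *
b=pickle.load(open("b.pkl","rb"));a=pickle.load(open("a.pkl","rb"))
s=b["ins"]
crop(s,205,100,310,230,4,"pics/d_ins.png"); crop(b["stage"],180,75,340,275,3,"pics/d_st.png")
def tryq(n,s,box,ts,zs):
    for t in ts:
        try:
            Q=quad(s,box,t); print(n,t,Q.round(1).tolist())
            if len(Q)==4:
                for z in zs: rep(s,Q,z)
        except Exception as e: print(n,t,"fail",e)
tryq("ins",s,(200,100,315,230),(100,115),(.006,))
tryq("instop",a["top"],(300,160,380,225),(70,90),(.006,))
tryq("st",b["stage"],(180,80,335,270),(90,110,130),(.03,.04))
tryq("sttop",a["top"],(155,145,235,235),(90,110,130),(.03,.04))
E
```

```text
ins 100 [[300.70001220703125, 111.0999984741211], [295.79998779296875, 220.5], [217.6999969482422, 220.5], [215.10000610351562, 110.19999694824219]]
z 0.006 c [ 0.558  -0.2141] edges [0.1124 0.0835 0.1133 0.0818] dirs [ -19.58 -109.48  159.55   69.96]
ins 115 [[300.6000061035156, 111.5999984741211], [295.6000061035156, 220.6999969482422], [217.8000030517578, 220.10000610351562], [215.1999969482422, 110.0]]
z 0.006 c [ 0.558  -0.2141] edges [0.1122 0.0832 0.113  0.0815] dirs [ -19.64 -109.93  159.54   69.55]
instop 70 [[331.70001220703125, 169.0], [359.8999938964844, 176.8000030517578], [350.79998779296875, 215.10000610351562], [321.70001220703125, 206.89999389648438]]
z 0.006 c [ 0.5586 -0.2151] edges [0.082  0.1141 0.0828 0.1143] dirs [-110.11  160.09   70.09  -20.33]
instop 90 [[331.70001220703125, 169.0], [359.79998779296875, 176.6999969482422], [350.79998779296875, 215.0], [321.8999938964844, 206.8000030517578]]
z 0.006 c [ 0.5587 -0.2152] edges [0.0818 0.1139 0.0824 0.1139] dirs [-110.11  160.15   69.88  -20.17]
st 90 [[326.5, 86.5999984741211], [313.79998779296875, 265.5], [200
[... 1269 characters left out ...]
5  -11.75]
sttop 110 [[176.39999389648438, 151.39999389648438], [224.6999969482422, 157.60000610351562], [212.60000610351562, 228.8000030517578], [162.3000030517578, 221.89999389648438]]
z 0.03 c [0.5885 0.1924] edges [0.1377 0.2018 0.1373 0.2016] dirs [-101.56  168.15   78.35  -11.75]
z 0.04 c [0.5861 0.1906] edges [0.1363 0.1998 0.1359 0.1996] dirs [-101.56  168.15   78.35  -11.75]
sttop 130 [[176.5, 151.60000610351562], [224.5, 158.0], [212.5, 228.5], [162.60000610351562, 221.60000610351562]]
z 0.03 c [0.5884 0.1923] edges [0.1368 0.2    0.1364 0.2001] dirs [-101.8   168.14   78.28  -11.75]
z 0.04 c [0.586  0.1905] edges [0.1354 0.1979 0.135  0.1981] dirs [-101.8   168.14   78.28  -11.75]
```

View pics/d_st.png

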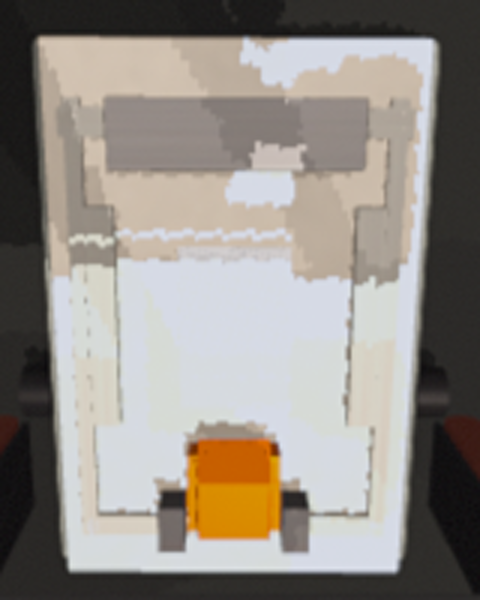

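View pics/d_ins.png

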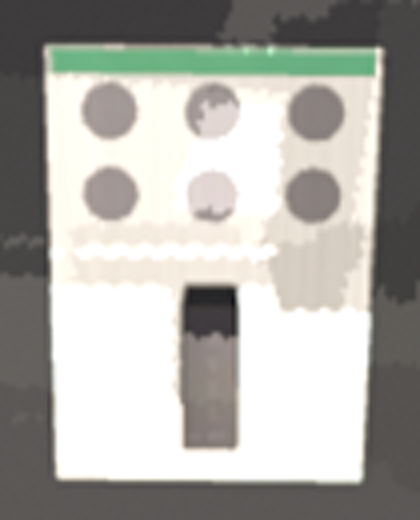

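```bash
cat >> h.py <<'E'
def pose(E,t,yaw,gz=.028):
    "TCP so that insert_edge is at E with tilt t"
    M=Ro.from_euler('ZY',[yaw,-t],degrees=True).as_matrix()
    return np.array(E)+M@np.array([.075,0,gz+.163]), ori(yaw,t)
C=np.array([.5885,.1938]); YS=-11.75
def sp(x,y,z): # stage frame -> world
    c,s=np.cos(np.radians(YS)),np.sin(np.radians(YS)); return np.array([C[0]+c*x-s*y,C[1]+s*x+c*y,z])
E
python3 - <<'E'
from h import *
from station import r
yi=-19.8
o=ori(yi)
r.servo_line([.5771,-.2214,.215],o,.1); r.servo_line([.5771,-.2214,.191],speed=.06); r.wait(.1)
s=r.sense();print(s["clock"],s["tcp_pos"],s["contact_force"])
r.grab(50); s=r.sense();print(s["clock"],s["opening"],s["contact_force"])
r.servo_line([.5771,-.2214,.34],speed=.2)
d={"held":r.snapshot("wrist")}
p,oo=pose(sp(-.030,0,.075),20,YS)
r.reach(p,oo); r.wait(.3)
s=r.sense();print(s["clock"],s["tcp_pos"]-p,s["opening"],s["contact_force"],s["joints"].round(1))
for n in("wrist","top","scene"): d[n]=r.snapshot(n)
pickle.dump(d,open("c.pkl","wb"))
for n in d: cv2.imwrite(f"pics/e_{n}.png",cv2.resize(d[n]["frame"][:,:,::-1],(768,576),interpolation=cv2.INTER_CUBIC))
E
```

```text
6.0833 [ 0.5772277  -0.22146163  0.19131173] [0.66111165 0.05733063 0.28101394]
7.2083 0.013744886248012898 [-0.37411999 -0.90131916 -0.39051734]
9.9833 [ 3.13855286e-04 -6.67655988e-04  9.53434438e-05] 0.0138383766393771 [-0.53756998 -0.04975696 -2.72543942] [ 18.9  -1.6  91.1 -10.5  73.4 -57.8]
```

View pics/e_wrist.png

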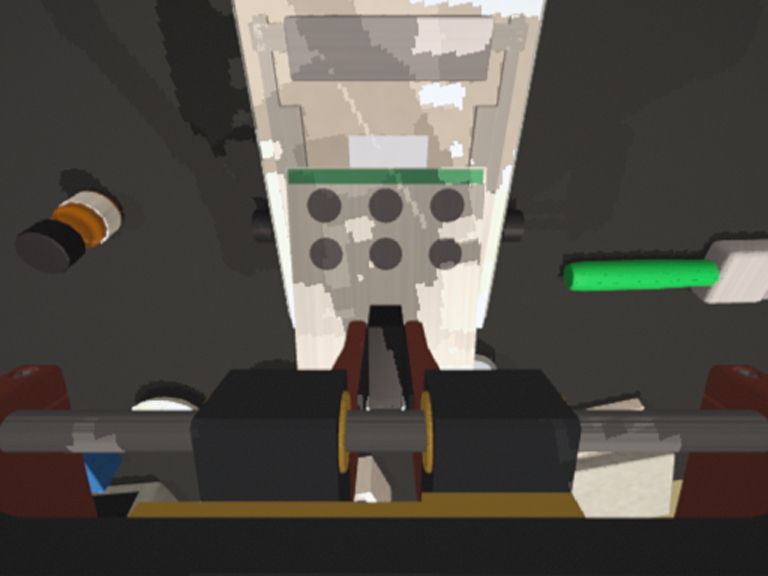

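View pics/e_scene.png

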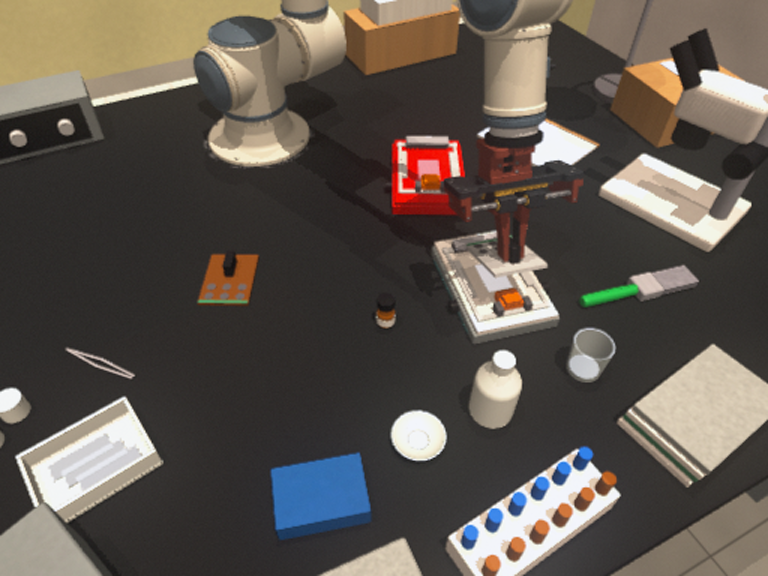

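View pics/e_held.png

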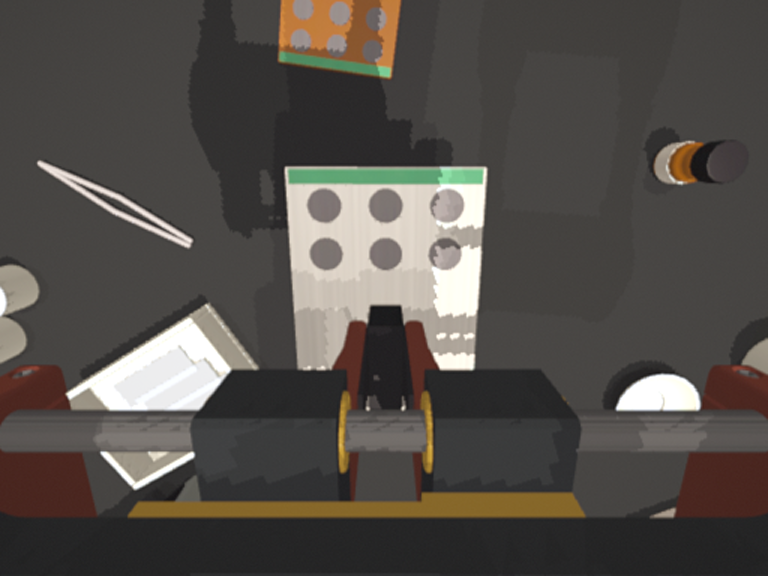

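The grip is good: the insert is square in the jaws, with its green edge at (285–487,168). The stage looks about 1 mm to the right of the insert axis. I'll measure that offset from edges in this same image.

```bash
python3 - <<'E'
from m import *
d=pickle.load(open("c.pkl","rb")); s=d["wrist"]
crop(s,145,0,375,130,3.4,"pics/f.png")
f=s["frame"]; g=cv2.cvtColor(f,cv2.COLOR_RGB2GRAY).astype(float)
def cen(v,thr=90):
    row=g[v]; idx=np.where(row[140:380]>thr)[0]+140; return idx[0]-.5,idx[-1]+.5
for v in (5,20,40,60,80,100,160,190):
    l,rr=cen(v,95); print(v,l,rr,"mid",(l+rr)/2-s["cx"],"w",rr-l)
hsv=cv2.cvtColor(f,cv2.COLOR_RGB2HSV); m=cv2.inRange(hsv,(60,70,40),(90,255,255)); m[:, :150]=0;m[:,350:]=0
for n in("wrist","held"):
    hsv=cv2.cvtColor(d[n]["frame"],cv2.COLOR_RGB2HSV); m=cv2.inRange(hsv,(60,70,40),(90,255,255)); m[:100]=0;m[130:]=0
    for v in range(113,122,2):
        i=np.where(m[v,150:350])[0]+150
        if len(i): print(n,v,i[0]-.5,i[-1]+.5,(i[0]+i[-1])/2-s["cx"])
E
```

```text
5 154.5 363.5 mid 2.3246223851929244 w 209.0
20 157.5 360.5 mid 2.3246223851929244 w 203.0
40 161.5 356.5 mid 2.3246223851929244 w 195.0
60 164.5 352.5 mid 1.8246223851929244 w 188.0
80 168.5 348.5 mid 1.8246223851929244 w 180.0
100 172.5 344.5 mid 1.8246223851929244 w 172.0
160 183.5 333.5 mid 1.8246223851929244 w 150.0
190 188.5 327.5 mid 1.3246223851929244 w 139.0
wrist 113 192.5 321.5 0.3246223851929244
wrist 115 192.5 321.5 0.3246223851929244
wrist 117 192.5 321.5 0.3246223851929244
wrist 119 192.5 321.5 0.3246223851929244
wrist 121 192.5 321.5 0.3246223851929244
held 113 192.5 321.5 0.3246223851929244
held 115 192.5 321.5 0.3246223851929244
held 117 192.5 321.5 0.3246223851929244
held 119 192.5 321.5 0.3246223851929244
held 121 192.5 320.5 -0.1753776148070756
```

View pics/f.png

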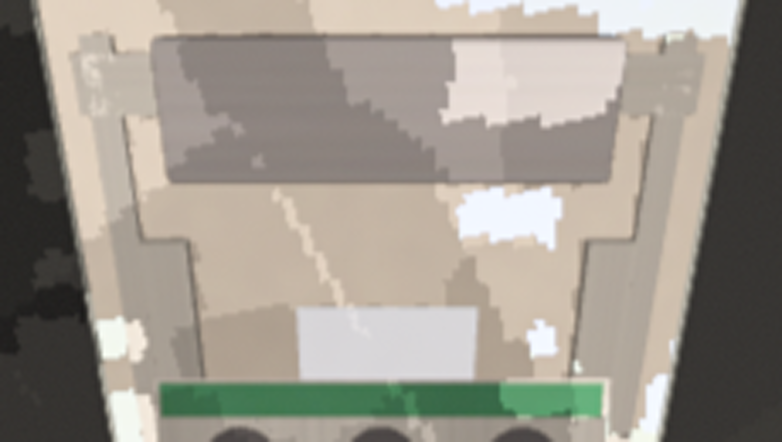

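```bash
cat >> h.py <<'E'
_c,_s=np.cos(np.radians(YS)),np.sin(np.radians(YS))
C=C+.0012*np.array([-_s,_c])
def tost(X): d=np.array(X)[:2]-C; return np.array([_c*d[0]+_s*d[1],-_s*d[0]+_c*d[1]])
def fst(s): f=s["contact_force"]; return np.array([_c*f[0]+_s*f[1],-_s*f[0]+_c*f[1],f[2]])
def edge(s,gz=.028):
    "insert edge position in stage frame + z from the actual TCP pose"
    M=(Ro.from_euler('xyz',s["orientation"],degrees=True)*Ro.from_euler('z',180,degrees=True)*Ro.from_euler('x',180,degrees=True)).as_matrix()
    E=np.array(s["tcp_pos"])-M@np.array([.075,0,gz+.163]); return np.r_[tost(E),E[2]]
E
python3 - <<'E'
from h import *
from station import r
d=pickle.load(open("c.pkl","rb"))
print("lip front est",[tost(ray(d["wrist"],u,53.7,.047)).round(4) for u in(194.1,324.4)])
x=-.034
p,o=pose(sp(x,0,.040),20,YS); r.servo_line(p,o,.08); r.wait(.3)
s=r.sense(); f0=fst(s); print(s["clock"],f0.round(2),(edge(s)*1e3).round(2))
z=.040
while z>.024:
    z-=.0007; p,o=pose(sp(x,0,z),20,YS); r.servo_line(p,o,.03); s=r.sense(); f=fst(s)-f0
    if f[2]>1.2: 
        r.wait(.1); s=r.sense(); f=fst(s)-f0
        if f[2]>1.5: break
r.wait(.1); s=r.sense(); print(z,s["clock"],(fst(s)-f0).round(2),(edge(s)*1e3).round(2),s["torque"].round(2))
np.save("f0.npy",f0)
E
```

```text
lip front est [array([-0.0582, -0.0417]), array([-0.0581,  0.0423])]
11.025 [-0.81  0.   -3.4 ] [-33.66   0.16  40.67]
0.03440000000000001 13.225 [ 1.32 -0.38  0.67] [-3.397e+01  2.000e-02  3.443e+01] [ 0.06  0.31 -0.03]
```

```bash
cat >> h.py <<'E'
def avg(r,n=4,dt=.03):
    F=[]
    for _ in range(n): r.wait(dt); s=r.sense(); F.append(fst(s))
    return np.mean(F,0),s
E
python3 - <<'E'
from h import *
from station import r
f0=np.load("f0.npy"); f,s=avg(r); print("now",(f-f0).round(2),s["clock"])
f0=f; x=-.034; z=.0344
for i in range(12):
    z-=.0007; p,o=pose(sp(x,0,z),20,YS); r.servo_line(p,o,.03); s=r.sense(); f=fst(s)-f0
    print(round(z,4),f.round(2),(edge(s)*1e3).round(1))
    if f[2]>2:
        f,s=avg(r,3); 
        if (f-f0)[2]>1.8: break
f,s=avg(r,3); print(z,s["clock"],(f-f0).round(2),(edge(s)*1e3).round(2),s["torque"].round(2))
np.save("f0.npy",f0)
E
```

```text
now [ 0.9  -0.04  0.68] 13.3583
0.0337 [ 0.98 -0.56 -0.58] [-34.1  -0.1  33.6]
0.033 [-0.97  0.97 -0.19] [-34.   -0.   32.9]
0.0323 [ 0.2  -0.16 -0.06] [-34.1  -0.   32.2]
0.0316 [ 0.35 -0.43  0.09] [-34.   -0.   31.5]
0.0309 [ 1.13  0.08 -0.26] [-34.   -0.   30.9]
0.0302 [ 0.1   0.3  -0.48] [-34.   -0.   30.1]
0.0295 [-0.27 -0.6   1.64] [-33.9   0.1  29.8]
0.0288 [-1.23 -0.98  5.35] [-33.7   0.1  29.6]
0.028800000000000006 15.5583 [-1.52 -0.82  5.86] [-33.65   0.12  29.46] [-0.02  0.6   0.01]
```

```bash
python3 - <<'E'
from h import *
from station import r
z=.0303; x=-.034
p,o=pose(sp(x,0,z),20,YS); r.servo_line(p,o,.03)
x=-.053; p,o=pose(sp(x,0,z),20,YS); r.servo_line(p,o,.04)
f0,s=avg(r,3); print("base",f0.round(2),(edge(s)*1e3).round(2),s["clock"])
while x>-.0735:
    x-=.001; p,o=pose(sp(x,0,z),20,YS); r.servo_line(p,o,.03); s=r.sense(); f=fst(s)-f0
    print(round(x,4),f.round(2),(edge(s)*1e3).round(1))
    if np.linalg.norm(f)>2.2:
        f,s=avg(r,3); f=f-f0
        print("  avg",f.round(2))
        if np.linalg.norm(f)>2: break
print(s["clock"],(edge(s)*1e3).round(2),s["torque"].round(2))
np.save("f0.npy",f0)
E
```

```text
base [-0.05 -0.52 -3.06] [-53.09  -0.06  30.09] 16.5333
-0.054 [-0.06  1.36  0.41] [-54.   -0.1  30.2]
-0.055 [-0.63  0.1   0.22] [-55.1   0.   30.3]
-0.056 [0.25 1.04 1.03] [-56.1   0.   30.3]
-0.057 [0.43 0.5  0.4 ] [-57.1   0.   30.3]
-0.058 [0.05 0.61 0.15] [-58.1  -0.   30.3]
-0.059 [-1.02  0.76  0.53] [-59.    0.   30.3]
-0.06 [ 0.03  0.69 -0.46] [-60.1   0.   30.3]
-0.061 [ 0.23  0.05 -0.7 ] [-61.1   0.   30.3]
-0.062 [0.66 0.63 0.75] [-62.   -0.   30.3]
-0.063 [ 4.41  0.6  -0.24] [-62.4  -0.   30.6]
  avg [ 4.06  0.25 -0.76]
19.1333 [-6.236e+01  1.000e-02  3.059e+01] [-0.07 -0.61  0.01]
```

Floor felt at z≈29.6 mm. The stop is felt as a pure 4 N along x at edge x=−62.4 mm, which puts the stop face at about −64.4 mm, in agreement with the lip image. Next is the swing down.

```bash
python3 - <<'E'
from h import *
from station import r
f0=np.load("f0.npy"); X0=-.0644
for t in (17.5,15,12.5,10,8.5,7,6,5,4,3,2):
    E=sp(X0+.006*np.sin(np.radians(t))-.0004,0,.0300); p,o=pose(E,t,YS); r.servo_line(p,o,.05); s=r.sense(); f=fst(s)-f0
    print(t,round(s["clock"],2),f.round(2),(edge(s)*1e3).round(1),s["orientation"].round(1)[1],s["torque"].round(2))
    if np.linalg.norm(f)>14: print("stop");break
r.wait(.1)
cv2.imwrite("pics/g.png",cv2.resize(r.snapshot("wrist")["frame"][:,:,::-1],(768,576)))
E
```

```text
17.5 19.47 [ 3.84 -0.14  1.59] [-62.5   0.   30.4] 17.5 [-0.16 -0.41  0.01]
15 19.79 [3.43 0.31 1.21] [-62.8   0.   30.3] 15.1 [-0.16 -0.65  0.07]
12.5 20.12 [5.41 0.38 0.78] [-63.    0.   30.3] 12.6 [-0.26 -0.8  -0.04]
10 20.44 [ 5.52 -0.8   0.74] [-63.3   0.   30.2] 10.1 [-0.25 -0.9  -0.07]
8.5 20.7 [ 5.44 -0.33  1.21] [-63.4   0.   30.2] 8.6 [-0.26 -0.88  0.01]
7 20.96 [ 5.66 -0.21  1.15] [-63.6   0.   30.3] 7.1 [-0.25 -1.07 -0.01]
6 21.21 [ 5.42 -0.38  1.71] [-63.7   0.   30.4] 6.1 [-0.33 -1.14 -0.01]
5 21.46 [ 5.9  -0.66  1.7 ] [-63.8   0.1  30.4] 5.1 [-0.41 -1.09  0.01]
4 21.71 [6.33 0.27 1.46] [-63.9   0.1  30.2] 4.1 [-0.22 -1.1   0.02]
3 21.96 [6.98 0.67 1.52] [-63.9   0.1  30.2] 3.1 [-0.3  -1.07 -0.01]
2 22.21 [7.33 0.8  0.99] [-64.    0.1  30.2] 2.1 [-0.31 -1.07  0.02]
```

View pics/g.png

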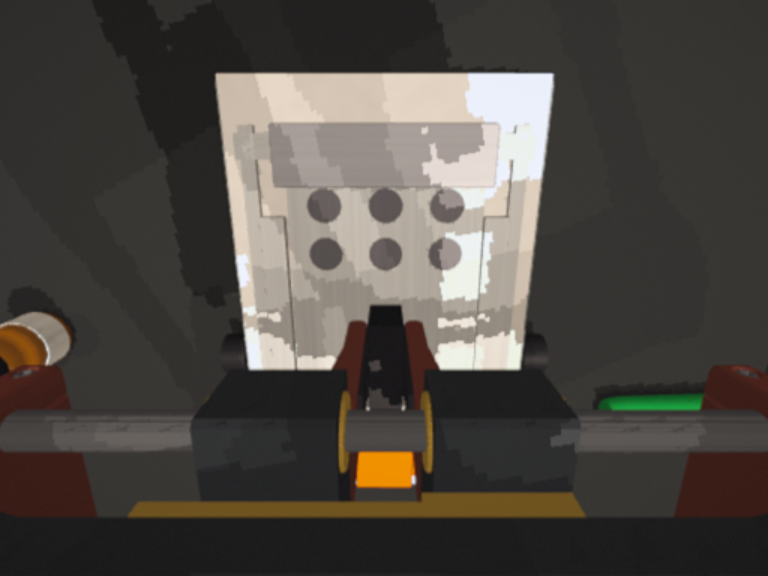

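```bash
python3 - <<'E'
from h import *
from station import r
f0=np.load("f0.npy"); X0=-.0644
for t,z in ((1,.0299),(.3,.0297),(0,.0295),(0,.0290),(-.3,.0287),(-.3,.0283),(-.3,.0279)):
    E=sp(X0+.006*np.sin(np.radians(t))-.0003,0,z); p,o=pose(E,t,YS); r.servo_line(p,o,.02); f,s=avg(r,2);f=f-f0
    print(t,z,round(s["clock"],2),f.round(2),(edge(s)*1e3).round(2),s["orientation"].round(2),s["torque"].round(2))
    if f[2]>9: print("stop");break
r.wait(.1)
for n in("wrist","top","scene"):
    s=r.snapshot(n); pickle.dump(s,open(f"h_{n}.pkl","wb"))
    cv2.imwrite(f"pics/h_{n}.png",cv2.resize(s["frame"][:,:,::-1],(768,576)))
    if n=="top": crop(s,150,140,250,240,6,"pics/h_t.png")
    if n=="scene": crop(s,280,140,390,230,6,"pics/h_s.png")
E
```

```text
1 0.0299 22.76 [8.09 0.01 0.95] [-64.05   0.07  30.06] [179.99   1.12 168.25] [-0.22 -1.03 -0.03]
0.3 0.0297 23.1 [ 6.85 -0.31  2.94] [-64.17   0.11  30.14] [179.99   0.42 168.25] [-0.31 -0.95  0.04]
0 0.0295 23.42 [ 6.24 -0.22  2.42] [-64.16   0.09  30.12] [1.7998e+02 1.3000e-01 1.6825e+02] [-0.3  -0.91  0.01]
0 0.029 23.73 [ 6.36 -0.5   4.04] [-64.15   0.11  29.82] [1.7998e+02 1.4000e-01 1.6825e+02] [-0.34 -0.79  0.05]
-0.3 0.0287 24.05 [ 3.21 -1.2   8.68] [-64.24   0.17  30.21] [ 1.7997e+02 -1.6000e-01  1.6826e+02] [-0.5  -0.59 -0.03]
-0.3 0.0283 24.37 [ 2.03 -1.71  9.57] [-64.2    0.15  30.19] [ 1.7997e+02 -1.5000e-01  1.6826e+02] [-0.58 -0.46  0.01]
stop
```

View pics/h_s.png

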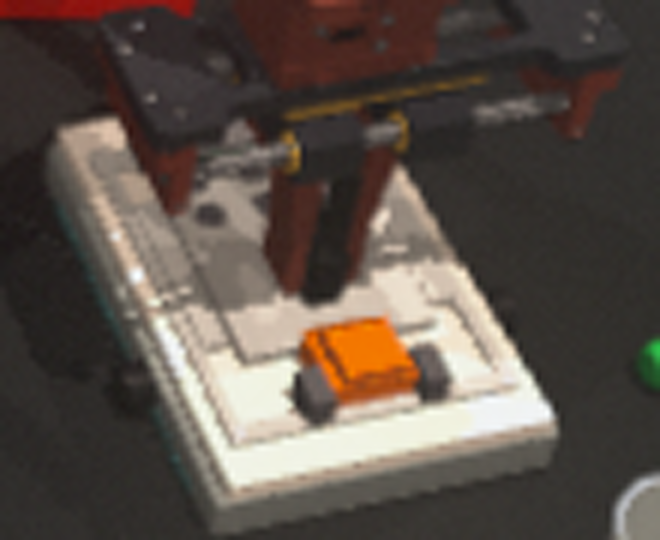

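View pics/h_wrist.png

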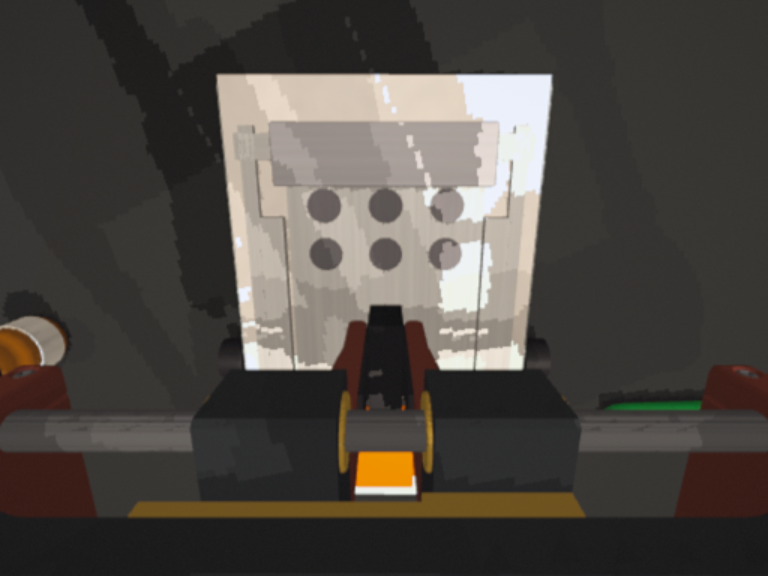

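```bash
python3 - <<'E'
from h import *
a=pickle.load(open("a.pkl","rb"))
for n,bx in(("top",(185,155,215,180)),("scene",(320,180,365,220))):
    h=pickle.load(open(f"h_{n}.pkl","rb"))
    out=[]
    for s in(a[n],h):
        hsv=cv2.cvtColor(s["frame"],cv2.COLOR_RGB2HSV); m=cv2.inRange(hsv,(5,130,60),(24,255,255)); k=np.zeros_like(m); x0,y0,x1,y1=bx; k[y0:y1,x0:x1]=m[y0:y1,x0:x1]
        y,x=np.where(k); print(n,len(x),x.mean().round(2),y.mean().round(2),x.min(),x.max(),y.min(),y.max(), tost(ray(s,x.mean(),y.mean(),.05)).round(4))
        out.append(cv2.resize(s["frame"][y0-8:y1+8,x0-8:x1+8,::-1],None,fx=8,fy=8,interpolation=cv2.INTER_CUBIC))
    im=np.hstack(out); im=im[:,:800] if n=="top" else cv2.resize(im,None,fx=.8,fy=.8); cv2.imwrite(f"pics/i_{n}.png",im)
E
```

```text
top 152 196.22 168.1 190 203 162 175 [ 0.0551 -0.0024]
top 10 201.7 163.4 200 203 162 165 [ 0.0703 -0.0149]
scene 193 339.17 198.82 330 348 192 206 [ 0.0656 -0.0053]
scene 226 338.5 197.51 327 349 180 206 [ 0.0616 -0.0051]
```

View pics/i_scene.png

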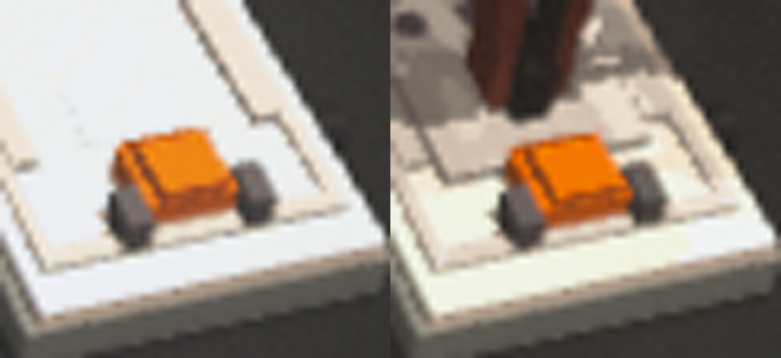

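View pics/i_top.png

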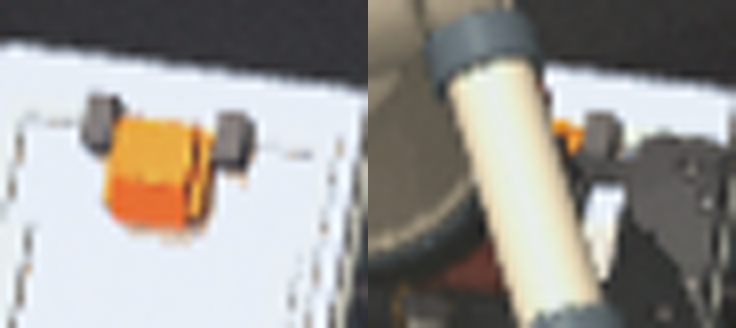

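```bash
python3 - <<'E'
from h import *
from station import r
f0=np.load("f0.npy"); X0=-.0644
E=sp(X0,0,.0290); p,o=pose(E,0,YS); r.servo_line(p,o,.02); f,s=avg(r,3); print((f-f0).round(2),(edge(s)*1e3).round(2))
r.let_go(); r.wait(.2); s=r.sense(); print(s["clock"],s["opening"],s["contact_force"].round(2))
r.servo_line(p+[0,0,.07],speed=.1)
r.servo_line([p[0]-.06,p[1]+.0124,.36],speed=.25); r.wait(.3)
print(r.sense()["clock"])
for n in("wrist","top","scene"):
    s=r.snapshot(n); pickle.dump(s,open(f"j_{n}.pkl","wb"))
    cv2.imwrite(f"pics/j_{n}.png",cv2.resize(s["frame"][:,:,::-1],(768,576)))
    if n=="top": crop(s,150,140,250,240,6,"pics/j_t.png")
    if n=="scene": crop(s,280,140,390,230,6,"pics/j_s.png")
E
```

```text
[ 3.81 -1.13  8.54] [-64.14   0.14  29.9 ]
26.375 0.08794701012782964 [ 0.18 -0.29  0.15]
28.05
```

View pics/j_wrist.png

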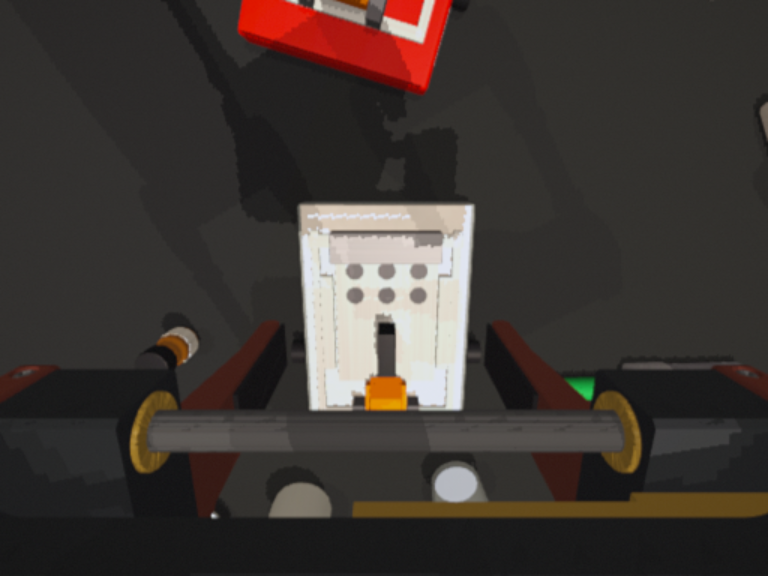

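View pics/j_s.png

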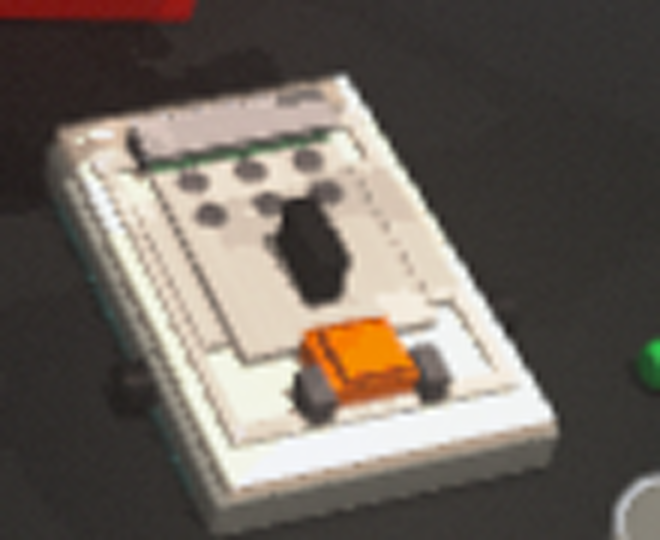

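View pics/j_top.png

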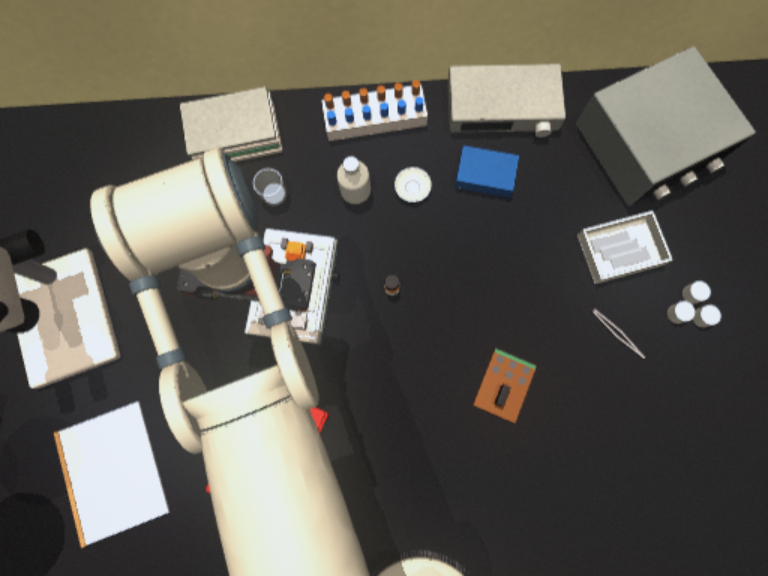

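The insert lies flat between the rails with the hook edge under the lip, and the bystanders look unmoved. I'll check catch engagement from the same hover pose as the first stage picture.

```bash
python3 - <<'E'
from h import *
from station import r
r.reach([.588,.193,.33],ori(-11.6)); r.wait(.3)
s=r.snapshot("wrist"); print(r.sense()["clock"]); b=pickle.load(open("b.pkl","rb"))["stage"]
j=pickle.load(open("j_scene.pkl","rb"));a=pickle.load(open("a.pkl","rb"))["scene"]
out=[]
for q in(b,s):
    hsv=cv2.cvtColor(q["frame"],cv2.COLOR_RGB2HSV); m=cv2.inRange(hsv,(5,130,60),(24,255,255))[:,230:290]; y,x=np.where(m[200:262])
    print(y.min()+200,y.max()+200,(y.mean()+200).round(2)); 
    c=(m[200:262,25:32]>0).mean(1).round(1); print(np.where(c>.5)[0]+200)
    out.append(cv2.resize(q["frame"][80:275,195:325,::-1],None,fx=3,fy=3,interpolation=cv2.INTER_CUBIC))
cv2.imwrite("pics/k.png",np.hstack(out))
for q in(a,j):
    hsv=cv2.cvtColor(q["frame"],cv2.COLOR_RGB2HSV); m=cv2.inRange(hsv,(5,130,60),(24,255,255))[185:215,320:365]; y,x=np.where(m); print("scene",len(x),x.mean()+320,y.mean()+185)
E
```

```text
28.8917
221 254 237.64
[221 222 223 224 225 226 227 228 229 230 231 232 233 234 235 236 237 238
 239 240 241 242 243 244 245 246 247 248 249 250 251 252 253 254]
222 255 238.49
[222 223 224 225 226 227 228 229 230 231 232 233 234 235 236 237 238 239
 240 241 242 243 244 245 246 247 248 249 250 251 252 253 254 255]
scene 193 339.1658031088083 198.81865284974094
scene 198 339.67171717171715 199.35858585858585
```

View pics/k.png

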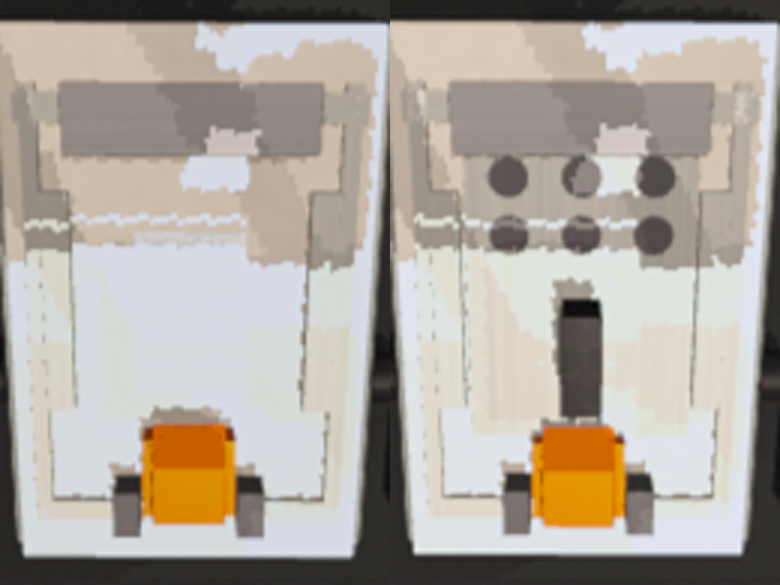

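```bash
python3 - <<'E'
from station import r
print(r.sense()["contact_force"].round(1),r.sense()["clock"]); r.hand_in()
E
```

```text
[ 0.6  0.2 -0.4] 28.8917
the job is handed in; nothing more can be done
```

The aluminium insert is in the viewing stage, flat on the seat with its green-striped edge under the lip and the orange catch over its free edge. I let go and handed the job in at about 29 s of the 59 s allowed.

- **Insertion:** I held it by the rib at 50 N and tilted it 20°. The floor showed up at about 6 N and the stop at about 4 N. I then swung it down with no more than about 10 N on any single axis at the points I read.
- **Seating:** In the last pictures the plate lies square between the rails.
- **Catch:** Compared with the same view before insertion, the catch sits about 1 to 2 mm further back, and its nose overlaps the plate edge. That fits the 2 mm expected when latched; if it had not snapped, it would be back 7 mm or more. I judged this from pictures only and did not tug the insert to test it.
- **Surroundings:** By eye, the other things stand where they were. The open gripper is well above the stage and touching nothing.

**Disagreements:**
- The top and wrist cameras differed by about 3 mm on the stage's y position. I settled it by comparing the insert and stage in one wrist image, and it went in without side load.
- The stage measured about 135 mm wide against the stated 140 mm; the length matched.

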